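# Seat a sweet carrier on its decorating station

## Task

Take the loaded sweet carrier off the white board by its black grip and settle it gently on the decorating station, pink-marked edge toward the station's pink mark, feeling for the seats until all three ball feet are fully home in the cone, the groove and the flat and the carrier sits level. Only then swing the red keeper fully shut over the carrier's tab. Never bear hard on the station with the carrier, do not tip the carrier, and leave everything else where it is.

Things in the scene. Friction and masses are not known exactly. Their poses are not given: they have to be found in the camera images.
- carrier: Loose aluminium plate with four sweets fixed on its corners, 0.4 to 0.75 kg. Origin: level with the bottoms of its ball feet, under the grip's middle; z up. Plate z 14 to 20, x -65 to 75, y -65 to 65, plus a 24 wide tab at x = 0 out to y = -90. Sweets: domes 22 wide, 10 high, at x +-45, y +-43. A pink strip marks the +x edge.
- carrier_grip (a point): Centre of the carrier's black square grip post, 26 x 26, 48 high, standing on the plate: half-way up, 44 above the bottoms of the feet, 24 above the plate's top. Axes as the carrier's; it can be grasped across x or across y.
- cone_foot (a point): Centre of the carrier's steel ball foot of radius 6 that belongs in the cone; at x -45, y 50, z 6 in the carrier's frame.
- groove_foot (a point): Centre of the ball foot (radius 6) that belongs in the groove; at x -45, y -50, z 6 in the carrier's frame.
- flat_foot (a point): Centre of the ball foot (radius 6) that belongs in the flat pocket, next to the pink strip; at x 50, y 0, z 6 in the carrier's frame.
- board: Fixed white plastic board 270 x 270, 12 thick, on which the carrier starts; origin: centre of its underside on the table.
- station: Fixed grey decorating station. Base plate x -105 to 105, y -160 to 100, 14 thick; beyond its +x edge a white button box, 34 high, with a pink mark on top. Origin on the table under the nominal centre. On it lies an aluminium seat block; its true place is not measured (see deck_nominal). Carrier and station are to meet gently: more than 22 N between them is bearing hard.
- deck_nominal (a point): Middle of the seat block's deck if it were centred, 30 above the table. The block, deck x -78 to 88, y -88 to 80, is clamped with its axes parallel to the station's but shifted by up to 15 along x and up to 15 along y, either way: this shift must be seen or felt. It does not move in use. With all feet home the carrier is level, grip centre 70.5 above the table.
- cone_nominal (a point): Where the brass cone's mouth would be without the block's shift (station x -45, y 50, z 30). 90-degree cone, mouth 12 across. Feet and seats are polished (friction about 0.2). A foot home in any of the seats has its bottom 3.5 below the deck; a foot within about 3 of its seat slides home under the carrier's own weight if the carrier is free to drop and lean.
- groove_nominal (a point): Where the middle of the brass groove's mouth would be without the block's shift (station x -45, y -50, z 30). 90-degree V, mouth 12 wide, running 66 along y, towards the cone; a foot in it can slide along y and lets the carrier lean by up to 3.5 on that side until the cone foot is home too.
- flat_nominal (a point): Where the middle of the flat pocket would be without the block's shift (station x 50, y 0, z 30). Round, floor 58 across and 3.5 below the deck, 45-degree sides, mouth 65 across; a foot slides freely on its floor.
- keeper (a joint): Angle of the red swing keeper (rad): 0 = fully shut, nose over the carrier's tab to the station's +y; it grows as it opens, clockwise from above, to 1.7. Starts open, 1.4 to 1.65; turns stiffly (1 to 2 N at the handle), stays where left. Arm 18 wide, 8 thick, 120 long, pivoted at its middle; its underside passes 2 above a carrier that is home and strikes one that is not.
- keeper_handle (a point): On the axis of the keeper's upright black handle, a round post 16 across on the arm's tail, 50 from the hinge axis, reaching from 56.5 to 100.5 above the table; this point is 80.5 above the table. The tail points to the station's -y when shut and to its -x when open by a quarter turn.
- keeper_pivot (a point): The keeper's vertical hinge axis, at station x 0, y -125, at the underside of its arm, 48.5 above the table.
- sweet_pink: pink moulded sweet, dome 28 wide, 14 high, loose on the white board; origin under its centre (a bystander)
- sweet_cream: cream moulded sweet, dome 28 wide, 14 high, loose on the white board; origin under its centre (a bystander)
- sweet_teal: teal moulded sweet, dome 28 wide, 14 high, loose on the steel table between board and station; origin under its centre (a bystander)
- jar: yellow jar with yellow cap, 64 across, 90 high, loose; origin under its centre (a bystander)
- cup: red open cup, 72 across, 85 high, loose; origin under its centre (a bystander)
- spatula: spatula lying on the table beyond the station, loose; origin in the middle of its underside (a bystander)
- brush: brush lying on the table, loose; origin in the middle of its underside (a bystander)
Not all that is in view belongs to the job. Leave any blue or purple look-alike of the carrier alone.

How it is judged:
On the way, in this order (a step that is already met when the one before it is completed fails the run):
1. the carrier is lifted clear of the white board (z of carrier_grip in the frame of board above 0.075 m), for 0.1 s.
2. the carrier is home on all three seats (grip at its home height, level) while the keeper is still open (z of carrier_grip in the frame of station between 0.0685 and 0.072 m and angle between carrier_grip's own z axis and vertical below 0.018 rad and horizontal distance between carrier_grip and station below 0.025 m and value of joint keeper above 0.9 rad), for 0.3 s.
At the end, for the whole second after the job is handed in: The carrier rests home on the station: grip centre 68.5 to 72 mm above the station's underside, level within 0.018 rad, within 25 mm of the station's centre, at rest (below 10 mm/s and 0.05 rad/s), and the keeper is shut to less than 0.12 rad (z of carrier_grip in the frame of station between 0.0685 and 0.072 m and angle between carrier_grip's own z axis and vertical below 0.018 rad and horizontal distance between carrier_grip and station below 0.025 m and linear speed of carrier below 0.01 m/s and angular speed of carrier below 0.05 rad/s and value of joint keeper below 0.12 rad); the robot touches nothing.
It fails at once if the carrier bears on the station with more than 22 N (contact force between carrier and station above 22 N).
It fails at once if the carrier is tipped more than 0.35 rad (angle between carrier_grip's own z axis and vertical above 0.35 rad).
It fails at once if a bystander is moved more than 20 mm (distance of any of sweet_pink, sweet_cream, sweet_teal, jar, cup, spatula, brush from where it was at the start of the episode above 0.02 m).
It also fails if it takes over 72 s, if anything falls off the work surface, if the arm or the gripper's body presses on something with over 40 N, if the wrist force passes 120 N, or if a joint passes its speed limit or range.

## Robot

A 6-joint arm with a two-finger parallel gripper is mounted at the origin on the work surface. World frame = base frame: x ahead of the robot, y to its left, z up, the work surface at z = 0. Lengths are in m, angles in rad, forces in N, time in s.
With the tool pointing down it reaches from about 0.225 to 0.875 m from the base axis. Payload 3.4 kg.
Tool frame: the origin (TCP) lies between the finger pads; the fingertips stand 19 mm ahead of it and the grasp point (between the pads) is the TCP; z points along the fingers, y is the line along which they close (so a half turn about z gives the same grasp; the last joint's range is limited). The gripper opens to 85 mm and grips with 20 to 120 N. Pads are 22 mm wide; open, the fingers measure 114 mm over their backs; the gripper's body (76 mm by 85 mm) begins 54 mm behind the grasp point. The pads swing forward as they close: fully open they stand 13 mm farther back than shut.
Start: joints at [-1.241, 0.276, 1.505, -0, 1.361, -0.121], TCP at [0.251, -0.518, 0.25] pointing down, gripper open.
Joint ranges: [-2.89, 2.89], [-0.75, 2.08], [0.22, 2.7], [-1.18, 4.32], [0.11, 2.71], [-2.7, 2.7]. Speed limits (rad/s): [2.57, 2.57, 3.14, 3.14, 3.14, 3.14].

## Interface

Orientations are given as a unit quaternion [w, x, y, z].
In Python, from rig import get_state, imaging, ticket gives the robot as it stands. The module is installed in compiled form; this text tells all that it offers.
- The arm moves only by the shell command python3 -m inch 'ROWS' [FORCE]. ROWS is JSON, a list of rows, each an object with "claw": the opening, from -1 (shut) to 1 (fully open); "travel": the shift along the world's x, y, z in units of 200 mm (1.0 is 200 mm), a list of three; "turn": the turn about the world's z in units of 180 degrees (1.0 is 180 degrees). A call has 1 to 5 rows; each row is the pose to reach, as a shift and turn from the pose commanded when the call began, turning the shorter way round; what a row does not reach only later rows make up. A row lasts 1/10 s, in which the tool goes at most 50 mm and 8.59 degrees, less where a joint would pass 70% of its speed; a pose out of reach is approached as far as the arm can. A call with a number of a shift or a turn outside -1 to 1 is refused whole. A call with a gripper value outside its range is refused whole. The fingers move at their own pace and stop on an object; FORCE is the grip in N (left out, the last holds). Time passes only in rows, so rows that repeat a pose let the fingers close. It gives the time, the measured TCP pose, the force, the opening and the grip force at its end, in the units of the state.
- get_state(): the state, without advancing time (a new reading comes with each control period).
- imaging.get_image(name): name is "side" or "top"; returns the picture (480x640x3 uint8, red, green, blue); there is no depth.
- imaging.camera_params(name): a dict with "camera_matrix" (3x3 intrinsics, pixels), "cam_to_world" (4x4, takes a point from camera to world coordinates). Camera axes: x right, y down, z forward; pixel columns grow to the right and rows downward; lengths in m; the calibration is good to about 2 mm. A picture is of the moment at which its call begins. camera_params takes no time and is no camera call.
- ticket.sign_off(): hands the job in; it is judged then, once.
The state is a dict: "clock": time; "qpos": joint angles; "qd": joint speeds; "effort": joint torques, N m; "position": TCP position; "ee_rot": TCP orientation; "contact_force": force on the tool from outside, world axes, zero at the start; "moment": the same for the moment, N m; "width": finger opening in m; "gripper_force": force on a finger pad.
Only numpy, scipy, OpenCV 4.12 (cv2) and the standard library are available. Lean on these libraries where they do the work, as an engineer would, in place of code of your own. Each camera call takes 0.05 s, during which the arm holds its last target. There are 200 camera calls.

## Working session

There is one attempt and no reset: what is moved stays moved. The work goes in short steps, Python scripts to look and compute and a shell command to move; the robot and the scene stay as the last step left them, time stands still between calls to the robot, and variables do not carry over. Pictures are saved under pics/ and viewed, at most 10 in all, crops included, and the job is handed in when it is done.

```bash
mkdir -p pics
cat > h.py <<'E'
import numpy as np, cv2
from rig import get_state, imaging, ticket
def cam(n):
    p=imaging.camera_params(n); return np.array(p["camera_matrix"]),np.array(p["cam_to_world"])
def ray(n,u,v,z):
    K,T=cam(n); d=T[:3,:3]@np.linalg.inv(K)@np.array([u,v,1.]); o=T[:3,3]
    return o+d*(z-o[2])/d[2]
def proj(n,P):
    K,T=cam(n); q=T[:3,:3].T@(np.array(P)-T[:3,3]); q=K@q; return q[:2]/q[2]
def snap(n,f=None):
    im=cv2.cvtColor(imaging.get_image(n),cv2.COLOR_RGB2BGR)
    if f: cv2.imwrite("pics/"+f,im)
    return im
E
python3 - <<'E'
from h import *
snap("top","top0.png");snap("side","side0.png")
for n in("top","side"):
    K,T=cam(n);print(n,K[0,0],T.round(3).tolist())
print({k:np.round(v,3).tolist() for k,v in get_state().items()})
E
```

```text
top 451.1552373631938 [[0.029, -0.974, 0.223, 0.275], [-1.0, -0.029, 0.005, 0.035], [0.002, -0.223, -0.975, 1.149], [0.0, 0.0, 0.0, 1.0]]
side 542.1688426493821 [[-0.955, -0.197, 0.222, 0.2], [-0.297, 0.615, -0.731, 1.119], [0.007, -0.764, -0.645, 1.043], [0.0, 0.0, 0.0, 1.0]]
{'clock': 0.1, 'qpos': [-1.241, 0.277, 1.506, -0.0, 1.361, -0.121], 'qd': [-0.002, -0.002, -0.001, 0.002, 0.002, -0.001], 'effort': [0.001, -41.77, -24.641, -0.0, 0.006, 0.0], 'position': [0.25, -0.517, 0.25], 'ee_rot': [-0.001, 0.975, 0.223, -0.0], 'contact_force': [0.105, 0.148, -0.114], 'moment': [-0.053, -0.029, -0.029], 'gripper_force': 0.0, 'width': 0.085}
```

View pics/top0.png

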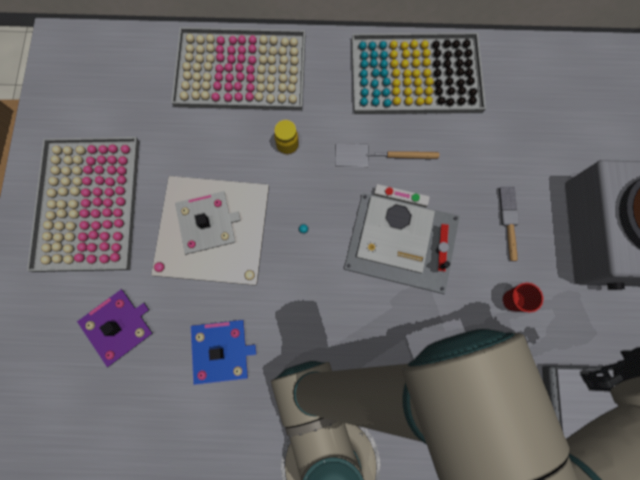

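View pics/side0.png

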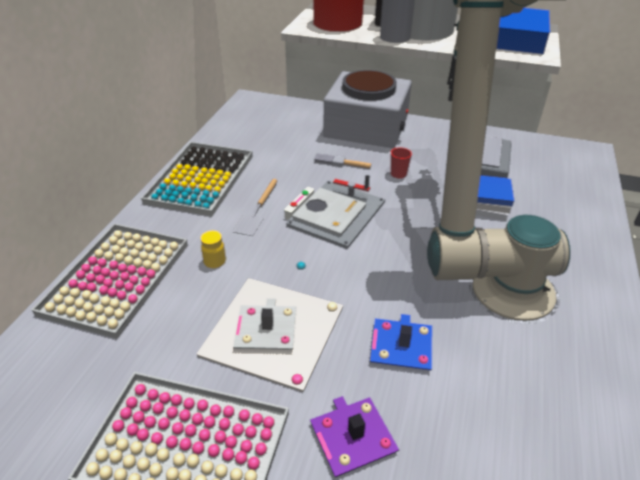

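The top view has three carriers: purple at (115,328), blue at (220,352) and plain aluminium at (205,222). Only the aluminium one is on the white board with the black grip, so it fits the description. The station is at (402,240) with the keeper (443,248) open. I'll confirm this in one enlarged crop.

Run:
```python
from h import *
t=cv2.imread("pics/top0.png");s=cv2.imread("pics/side0.png")
c=lambda im,x,y,w,h:cv2.resize(im[y:y+h,x:x+w],(400,300),interpolation=cv2.INTER_CUBIC)
cv2.imwrite("pics/c1.png",np.vstack([np.hstack([c(t,155,175,120,90),c(s,205,290,120,90)]),np.hstack([c(t,340,182,133,100),c(s,280,165,120,90)])]))
def st(im,x,y):print(x,y,im[y,x])
for p in[(185,215),(225,240),(205,222),(160,200),(380,225),(425,215),(355,262),(400,215),(372,247),(410,256),(444,232)]:st(t,*p)
```

```text
185 215 [116 124 127]
225 240 [120 127 130]
205 222 [22 22 21]
160 200 [123 118 118]
380 225 [148 149 148]
425 215 [149 151 149]
355 262 [110 107 104]
400 215 [68 63 63]
372 247 [ 47  99 123]
410 256 [ 86 112 128]
444 232 [ 31  35 147]
```

View pics/c1.png

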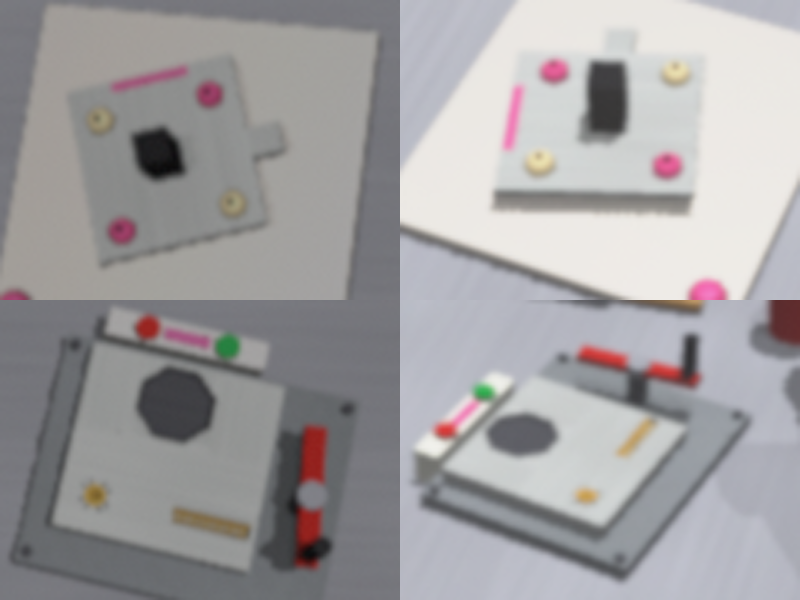

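The crop confirms it. Top left and top right show the aluminium carrier on the white board: pink strip on the far edge, tab to the right, black grip. Bottom shows the station: dark flat pocket at about (398,217) in the full picture, cone star at (371,247), groove at (410,256), red keeper with black handle at (445,265). Now I'll measure all of these.

```bash
cat > m.py <<'E'
from h import *
def blobs(im,roi,kind):
    x,y,w,h=roi; r=im[y:y+h,x:x+w]; r=cv2.resize(r,None,fx=4,fy=4,interpolation=cv2.INTER_CUBIC)
    hsv=cv2.cvtColor(r,cv2.COLOR_BGR2HSV);H,S,V=[hsv[...,i].astype(int) for i in range(3)]
    m={'pink':((H>155)&(H<176)&(S>70)),'gold':((H>8)&(H<32)&(S>60)),'dark':(V<95),'black':(V<50),'red':((H<6)|(H>174))&(S>120)}[kind].astype(np.uint8)
    n,l,st,c=cv2.connectedComponentsWithStats(m)
    out=[]
    for i in range(1,n):
        if st[i,4]>60:
            rc=cv2.minAreaRect(cv2.findContours((l==i).astype(np.uint8),0,1)[0][0])
            out.append((st[i,4]/16,(c[i]+.5)/4-.5+[x,y],np.array(rc[0])/4+[x,y],np.round(np.array(rc[1])/4,1),rc[2]))
    return out
def rigid(P,Q):  # planar: Q = R P + t
    P=np.array(P,float);Q=np.array(Q)[:,:2];p=P-P.mean(0);q=Q-Q.mean(0)
    a=np.arctan2((p[:,0]*q[:,1]-p[:,1]*q[:,0]).sum(),(p*q).sum());c,s=np.cos(a),np.sin(a);R=np.array([[c,-s],[s,c]])
    t=Q.mean(0)-R@P.mean(0);return a,t,((R@P.T).T+t-Q)*1e3
E
python3 - <<'E'
from m import *
t=cv2.imread("pics/top0.png");s=cv2.imread("pics/side0.png")
roi={'top':{'car':(172,188,72,68),'st':(350,200,110,85),'kp':(425,215,35,65)},'side':{'car':(230,295,72,65),'st':(288,180,110,60),'kp':(325,170,52,35)}}
for n,im in(('top',t),('side',s)):
    for w,k,z in(('car','pink',.036),('car','gold',.036),('car','black',.08),('st','gold',.029),('st','dark',.0275),('kp','red',.0565),('kp','black',.1)):
        for b in blobs(im,roi[n][w],k):
            print(n,w,k,round(b[0],1),b[1].round(1),ray(n,*b[1],z)[:2].round(4),ray(n,*b[2],z)[:2].round(4),b[3],round(b[4]))
E
```

```text
top car pink 54.8 [199.3 198.2] [0.6319 0.3521] [0.631 0.351] [ 2.6 22.6] 76
top car pink 44.1 [217.4 202.8] [0.6209 0.3044] [0.6202 0.3032] [7.2 7.2] 90
top car pink 47.2 [191.1 243.8] [0.5109 0.3622] [0.51  0.361] [7.4 7.6] 45
top car gold 22.6 [184.6 210.9] [0.5967 0.387 ] [0.596 0.386] [5.8 5.7] 45
top car gold 19.1 [224.4 236.1] [0.5334 0.2798] [0.533  0.2786] [5.5 5.8] 90
top car black 141.5 [202.1 220.8] [0.56   0.3277] [0.5591 0.3266] [13.3 11.9] 78
top st gold 43.2 [371.1 246.6] [ 0.5186 -0.093 ] [ 0.5176 -0.0941] [7.4 7.1] 18
top st gold 99.7 [409.8 255.8] [ 0.4977 -0.191 ] [ 0.4966 -0.1916] [25.2  4.3] 13
top st dark 11.5 [367.6 203.1] [ 0.6344 -0.0838] [ 0.6326 -0.0844] [1.8 8. ] 15
top st dark 53.2 [411.5 203. ] [ 0.6382 -0.1978] [ 0.6384 -0.1966] [31.5  2.4] 13
top st dark 477.0 [398.1 216.4] [ 0.601  -0.1627] [ 0.6    -0.1636] [24.5 23.8] 58
top st dark 10.9 [357.3 211.4] [ 0.6111 -0.0572] [ 0.6118 -0.0581] [1.7 9.7] 11
top st dark 19.3 [364.5 216.9] [ 0.5969 -0.0759] [ 0.5964 -0.077 ] [ 1.6 15.2] 14
top st dark 19.8 [454.9 218. ] [ 0.601  -0.3093] [ 0.6001 -0.3106] [4
[... 920 characters left out ...]
38.7] [0.5969 0.3912] [0.5956 0.3922] [5.5 5.8] 45
side st gold 37.9 [350.2 206. ] [ 0.4983 -0.1896] [ 0.4967 -0.1877] [ 3.  13.6] 41
side st gold 19.9 [335.5 223.2] [ 0.5184 -0.094 ] [ 0.5167 -0.0926] [3.8 6.2] 90
side st dark 26.8 [366.2 183.8] [ 0.4793 -0.3233] [ 0.477  -0.3207] [3.4 9. ] 6
side st dark 46.8 [350.7 191.4] [ 0.5169 -0.2665] [ 0.5156 -0.2652] [5.9 9.2] 6
side st dark 52.9 [307.4 232.3] [ 0.5852 -0.0305] [ 0.5832 -0.0292] [43.   1.7] 21
side kp red 47.2 [340.5 181.9] [ 0.5521 -0.2674] [ 0.5506 -0.2661] [13.5  3.7] 13
side kp red 33.2 [359.3 186.4] [ 0.489  -0.2617] [ 0.4877 -0.2606] [10.4  3.6] 11
side kp red 4.3 [367.3 188.4] [ 0.4623 -0.2585] [ 0.4606 -0.2569] [1.8 2.7] 45
```

Run:
```python
from m import *
px={'top':[(217.4,202.8),(191.1,243.8),(184.6,210.9),(224.4,236.1)],'side':[(250.9,310.8),(284.8,339.2),(246.4,338.7),(287.2,311.8)]}
P=np.array([(45,-43),(-45,43),(45,43),(-45,-43)])/1e3
for n in px:
    for z in(.033,.036):
        Q=[ray(n,*p,z) for p in px[n]]; a,t,r=rigid(P,Q);print('carrier',n,z,np.degrees(a).round(2),t.round(4),r.round(1).tolist())
B=np.array([(-45,50),(-45,-50),(50,0)])/1e3
ar=[]
Qt=[ray('top',371.1,246.6,.029),ray('top',409.8,255.8,.029),ray('top',398.1,216.4,.0275)]
a,t,r=rigid(B,Qt);print('block',np.degrees(a).round(2),t.round(4),r.round(1).tolist())
# outline of the deck (bright aluminium) and of the station plate
im=cv2.imread("pics/top0.png");x,y,w,h=345,180,120,115
r=cv2.resize(im[y:y+h,x:x+w],None,fx=4,fy=4,interpolation=cv2.INTER_CUBIC)
g=r.min(2);m=((g>128)&(r.max(2)-g<14)).astype(np.uint8);m=cv2.morphologyEx(m,2,np.ones((9,9)))
cs=sorted(cv2.findContours(m,0,1)[0],key=cv2.contourArea)[-1:]
for c in cs:
    rc=cv2.minAreaRect(c);b=cv2.boxPoints(rc)/4-.375+[x,y];W=np.array([ray('top',*p,.03)[:2] for p in b]);print('deck',W.round(4).tolist(),W.mean(0).round(4),[np.linalg.norm(W[i]-W[i-1]).round(4) for i in range(4)])
# corner bolts of the base plate
for p in[(454.9,218.0),(355.3+9.0,196.5)]:print(ray('top',*p,.014)[:2].round(4))
print('handle top/side', ray('top',444.2,265.1,.0785)[:2].round(4))
```

```text
carrier top 0.033 15.85 [0.5663 0.3342] [[-0.6, -0.1], [-0.3, 0.1], [0.2, -0.1], [0.7, 0.1]]
carrier top 0.036 15.85 [0.5655 0.3334] [[-0.4, -0.2], [-0.5, 0.2], [0.3, 0.1], [0.6, -0.0]]
carrier side 0.033 16.02 [0.5667 0.3347] [[0.0, 0.5], [-0.1, 0.4], [0.0, -0.6], [0.1, -0.3]]
carrier side 0.036 16.02 [0.5656 0.3371] [[0.2, 0.4], [-0.2, 0.5], [0.1, -0.5], [-0.0, -0.4]]
block -12.35 [ 0.5521 -0.1517] [[0.2, -0.2], [-0.3, -0.0], [0.1, 0.3]]
deck [[0.4917, -0.057], [0.6543, -0.0924], [0.6179, -0.2615], [0.4576, -0.2212]] [ 0.5554 -0.1581] [np.float64(0.1677), np.float64(0.1665), np.float64(0.1729), np.float64(0.1653)]
[ 0.6048 -0.3134]
[ 0.6567 -0.0764]
handle top/side [ 0.4676 -0.2633]
```

```bash
D='{"claw":1,"travel":[0.316,0.85,0],"turn":0}'
for i in 1; do :; done
python3 -m inch '[{"claw":1,"travel":[0.316,0.85,0],"turn":-0.055},{"claw":1,"travel":[0.316,0.85,0],"turn":-0.055},{"claw":1,"travel":[0.316,0.85,0],"turn":-0.055},{"claw":1,"travel":[0.316,0.85,0],"turn":-0.055}]' 30
python3 -m inch '[{"claw":1,"travel":[0.316,0.85,0],"turn":0},{"claw":1,"travel":[0.316,0.85,0],"turn":0},{"claw":1,"travel":[0.316,0.85,0],"turn":0},{"claw":1,"travel":[0.316,0.85,0],"turn":0}]'
python3 -m inch '[{"claw":1,"travel":[0.316,0.85,0],"turn":0},{"claw":1,"travel":[0.316,0.85,0],"turn":0},{"claw":1,"travel":[0.316,0.85,0],"turn":0},{"claw":1,"travel":[0.316,0.85,0],"turn":0}]'
python3 -m inch '[{"claw":1,"travel":[0.316,0.85,0],"turn":0},{"claw":1,"travel":[0.316,0.85,0],"turn":0},{"claw":1,"travel":[0.316,0.85,0],"turn":0},{"claw":1,"travel":[0.316,0.85,0],"turn":0}]'
python3 -m inch '[{"claw":1,"travel":[0.316,0.85,-0.4],"turn":0},{"claw":1,"travel":[0.316,0.85,-0.4],"turn":0},{"claw":1,"travel":[0.316,0.85,-0.4],"turn":0},{"claw":1,"travel":[0.316,0.85,-0.4],"turn":0},{"claw":1,"travel":[0.316,0.85,-0.4],"turn":0}]'
```

```text
clock: 0.5
position: [0.3139, -0.344, 0.2499]
ee_rot: [-0.001, 0.99, 0.139, -0.0]
contact_force: [0.3, -1.0, 0.2]
width: 0.0853
gripper_force: 0.0
clock: 0.9
position: [0.3769, -0.1743, 0.2501]
ee_rot: [-0.001, 0.99, 0.139, -0.0]
contact_force: [-0.2, -0.8, 0.2]
width: 0.0855
gripper_force: 0.0
clock: 1.3
position: [0.4404, -0.0045, 0.2502]
ee_rot: [-0.001, 0.99, 0.14, 0.0]
contact_force: [0.3, -0.7, -0.2]
width: 0.0855
gripper_force: 0.0
clock: 1.7
position: [0.5039, 0.1657, 0.2499]
ee_rot: [-0.0, 0.99, 0.14, 0.0]
contact_force: [0.3, -0.2, -0.1]
width: 0.0856
gripper_force: 0.0
clock: 2.2
position: [0.5662, 0.3368, 0.1654]
ee_rot: [-0.0, 0.99, 0.14, -0.002]
contact_force: [-1.2, -1.1, 0.1]
width: 0.0855
gripper_force: 0.0
```

```bash
python3 -m inch '[{"claw":1,"travel":[0,0,-0.15],"turn":0},{"claw":1,"travel":[0,0,-0.3],"turn":0},{"claw":1,"travel":[0,0,-0.3],"turn":0},{"claw":1,"travel":[0,0,-0.3],"turn":0}]'
python3 - <<'E'
from h import *
snap("top","g1.png");print(get_state()["position"])
s=snap("side","g2.png");t=cv2.imread("pics/g1.png")
c=lambda im,x,y,w,h:cv2.resize(im[y:y+h,x:x+w],(400,300),interpolation=cv2.INTER_CUBIC)
cv2.imwrite("pics/c2.png",np.hstack([c(t,145,165,140,105),c(s,195,270,140,105)]))
E
```

```text
clock: 2.6
position: [0.5663, 0.3318, 0.1104]
ee_rot: [0.0, 0.99, 0.138, -0.001]
contact_force: [0.3, -0.3, 0.5]
width: 0.0854
gripper_force: 0.0
[0.56718214 0.33222774 0.11161484]
```

View pics/c2.png

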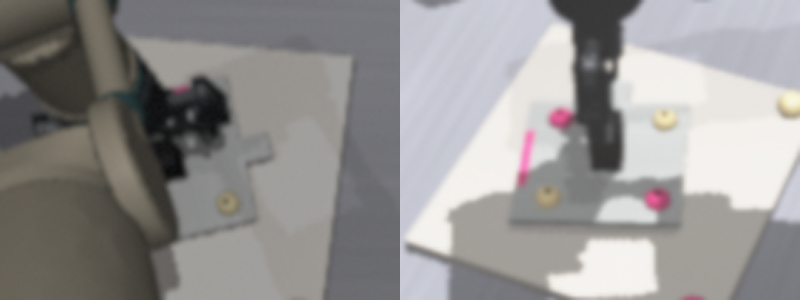

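The gripper straddles the post. The finger is at about (257,318) in the full side view and the tips are clear of the sweets. I'll nudge y by 2 mm, descend to z = 0.061 and close.

```bash
python3 -m inch '[{"claw":1,"travel":[0,0.01,-0.1],"turn":0},{"claw":1,"travel":[0,0.01,-0.2],"turn":0},{"claw":1,"travel":[0,0.01,-0.25],"turn":0},{"claw":0.2,"travel":[0,0.01,-0.25],"turn":0},{"claw":0.0,"travel":[0,0.01,-0.25],"turn":0}]' 30
python3 -m inch '[{"claw":-0.5,"travel":[0,0,0],"turn":0},{"claw":-1,"travel":[0,0,0],"turn":0},{"claw":-1,"travel":[0,0,0],"turn":0},{"claw":-1,"travel":[0,0,0],"turn":0},{"claw":-1,"travel":[0,0,0],"turn":0}]' 30
```

```text
clock: 3.2
position: [0.5673, 0.3347, 0.0616]
ee_rot: [-0.0, 0.99, 0.139, 0.001]
contact_force: [-0.1, -0.0, -0.4]
width: 0.0592
gripper_force: 0.0
clock: 3.7
position: [0.5672, 0.3348, 0.0615]
ee_rot: [-0.0, 0.99, 0.139, 0.001]
contact_force: [0.4, 0.8, 6.8]
width: 0.0257
gripper_force: 34.5
```

```bash
python3 -m inch '[{"claw":-1,"travel":[0,0,0.03],"turn":0},{"claw":-1,"travel":[0,0,0.08],"turn":0},{"claw":-1,"travel":[0,0,0.16],"turn":0},{"claw":-1,"travel":[0,0,0.24],"turn":0},{"claw":-1,"travel":[0,0,0.3],"turn":0}]' 50
python3 -m inch '[{"claw":-1,"travel":[0,0,0.1],"turn":0},{"claw":-1,"travel":[0,0,0.25],"turn":0},{"claw":-1,"travel":[0,0,0.36],"turn":0},{"claw":-1,"travel":[0,0,0.4],"turn":0},{"claw":-1,"travel":[0,0,0.4],"turn":0}]'
```

```text
clock: 4.2
position: [0.5664, 0.3343, 0.121]
ee_rot: [0.0, 0.99, 0.139, -0.0]
contact_force: [0.3, -0.2, -4.5]
width: 0.0252
gripper_force: 49.3
clock: 4.7
position: [0.5669, 0.3346, 0.2014]
ee_rot: [-0.0, 0.99, 0.139, 0.001]
contact_force: [-0.1, -0.0, -3.9]
width: 0.0256
gripper_force: 49.6
```

```bash
python3 -m inch '[{"claw":-1,"travel":[0,-0.08,0],"turn":-0.01},{"claw":-1,"travel":[0,-0.22,0],"turn":-0.02},{"claw":-1,"travel":[0,-0.4,0],"turn":-0.035},{"claw":-1,"travel":[0,-0.58,0],"turn":-0.05},{"claw":-1,"travel":[0,-0.76,0],"turn":-0.065}]'
python3 -m inch '[{"claw":-1,"travel":[0,-0.18,0],"turn":-0.012},{"claw":-1,"travel":[0,-0.36,0],"turn":-0.024},{"claw":-1,"travel":[-0.02,-0.54,0],"turn":-0.036},{"claw":-1,"travel":[-0.04,-0.72,0],"turn":-0.05},{"claw":-1,"travel":[-0.06,-0.9,0],"turn":-0.06}]'
python3 -m inch '[{"claw":-1,"travel":[0,-0.18,0],"turn":-0.01},{"claw":-1,"travel":[0,-0.36,0],"turn":-0.02},{"claw":-1,"travel":[0,-0.52,0],"turn":-0.03},{"claw":-1,"travel":[0,-0.64,0],"turn":-0.032},{"claw":-1,"travel":[0,-0.7,0],"turn":-0.032}]'
python3 -m inch '[{"claw":-1,"travel":[0,-0.05,0],"turn":0},{"claw":-1,"travel":[0,-0.07,0],"turn":0},{"claw":-1,"travel":[0,-0.07,0],"turn":0}]'
python3 -c "
from h import *
s=get_state();q=s['ee_rot'];print(s['position'],np.degrees(2*np.arctan2(q[2],q[1])))"
```

```text
clock: 5.2
position: [0.5649, 0.1799, 0.1982]
ee_rot: [0.001, 0.999, 0.036, -0.002]
contact_force: [-0.2, 0.1, -4.5]
width: 0.0256
gripper_force: 49.8
clock: 5.7
position: [0.5524, 0.0003, 0.1985]
ee_rot: [0.0, 0.998, -0.059, -0.002]
contact_force: [0.8, 0.1, -3.7]
width: 0.0256
gripper_force: 49.8
clock: 6.2
position: [0.5528, -0.1401, 0.1985]
ee_rot: [0.0, 0.994, -0.109, -0.002]
contact_force: [1.0, 1.0, -4.5]
width: 0.0256
gripper_force: 49.9
clock: 6.5
position: [0.5543, -0.1513, 0.2]
ee_rot: [-0.0, 0.994, -0.107, -0.0]
contact_force: [-0.2, 0.7, -4.9]
width: 0.0254
gripper_force: 50.0
[ 0.55430452 -0.15126701  0.19997863] -12.33333216736416
```

```bash
python3 -m inch '[{"claw":-1,"travel":[-0.007,0,-0.08],"turn":0},{"claw":-1,"travel":[-0.007,0,-0.2],"turn":0},{"claw":-1,"travel":[-0.007,0,-0.34],"turn":0},{"claw":-1,"travel":[-0.007,0,-0.46],"turn":0},{"claw":-1,"travel":[-0.007,0,-0.52],"turn":0}]'
python3 -m inch '[{"claw":-1,"travel":[0,0,-0.02],"turn":0},{"claw":-1,"travel":[0,0,-0.03],"turn":0},{"claw":-1,"travel":[0,0,-0.03],"turn":0}]'
python3 - <<'E'
from m import *
t=snap("top","p1.png");s=snap("side","p2.png")
st=get_state();print(st['position'],st['contact_force'],st['moment'])
c=lambda im,x,y,w,h:cv2.resize(im[y:y+h,x:x+w],(400,300),interpolation=cv2.INTER_CUBIC)
cv2.imwrite("pics/c3.png",np.hstack([c(t,335,175,140,105),c(s,270,135,140,105)]))
for n,im,roi in(('top',t,(360,195,90,75)),('side',s,(288,165,90,70))):
    for k in('pink','gold'):
        for b in blobs(im,roi,k): print(n,k,round(b[0],1),b[1].round(1),ray(n,*b[1],.061)[:2].round(4),b[3])
E
```

```text
clock: 7.0
position: [0.5518, -0.1497, 0.0943]
ee_rot: [-0.001, 0.994, -0.107, -0.002]
contact_force: [-0.1, -0.1, -4.2]
width: 0.0255
gripper_force: 49.8
clock: 7.3
position: [0.5539, -0.1516, 0.0912]
ee_rot: [0.0, 0.994, -0.107, 0.001]
contact_force: [0.9, -0.5, -4.9]
width: 0.0252
gripper_force: 49.8
[ 0.55395803 -0.15182684  0.09148554] [-0.3295319   0.61830437 -4.52326139] [0.00270204 0.02273435 0.00438109]
side pink 28.2 [309.9 194.3] [ 0.6221 -0.1677] [ 2.5 13.1]
side pink 22.8 [299.  198.7] [ 0.6469 -0.1361] [2.5 9.7]
side pink 26.9 [336.4 212.2] [ 0.5199 -0.1061] [4.8 6.2]
side gold 34.6 [362.7 165.6] [ 0.5058 -0.3747] [ 2.8 18.8]
side gold 9.8 [349.7 197.2] [ 0.5016 -0.1904] [2.8 4. ]
side gold 6.6 [309.7 203.4] [ 0.6083 -0.1236] [2.7 2.8]
side gold 17.9 [335.4 223.2] [ 0.5085 -0.0559] [3.8 5.5]
```

View pics/c3.png

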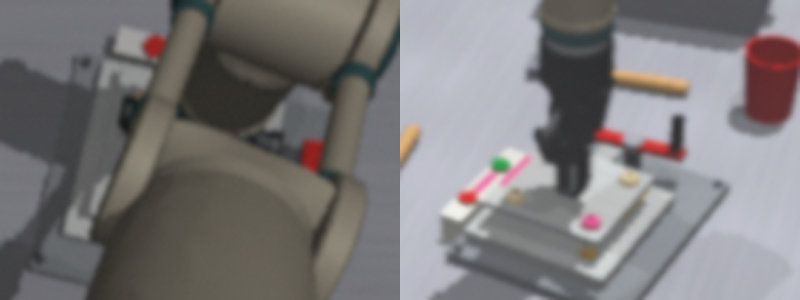

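Run:
```python
from m import *
P=np.array([(-45,43),(-45,-43),(45,43)])/1e3
for z in(.063,.0645):
    a,t,r=rigid(P,[ray('side',*p,z) for p in((336.4,212.2),(349.7,197.2),(309.7,203.4))]);print(np.degrees(a).round(2),t.round(4),r.round(1).tolist())
# side-view block, same camera: cone and groove
Q=[ray('side',*p,.0295)[:2] for p in((335.5,223.2),(350.2,206.0))]
a=np.radians(-12.35);R=np.array([[np.cos(a),-np.sin(a)],[np.sin(a),np.cos(a)]])
for q,b in zip(Q,((-45,50),(-45,-50))):print((q-R@(np.array(b)/1e3)).round(4))
```

```text
-11.47 [ 0.5545 -0.1546] [[-0.4, 0.4], [0.8, 0.2], [-0.4, -0.6]]
-11.47 [ 0.5539 -0.1526] [[-0.4, 0.4], [0.7, 0.2], [-0.3, -0.6]]
[ 0.5515 -0.1521]
[ 0.5528 -0.1495]
```

```bash
python3 -m inch '[{"claw":-1,"travel":[-0.007,0,-0.02],"turn":0},{"claw":-1,"travel":[-0.007,0,-0.04],"turn":0},{"claw":-1,"travel":[-0.007,0,-0.05],"turn":0},{"claw":-1,"travel":[-0.007,0,-0.05],"turn":0}]'
python3 -m inch '[{"claw":-1,"travel":[0,0,-0.005],"turn":0},{"claw":-1,"travel":[0,0,-0.005],"turn":0}]'
python3 -c "
from h import *
s=get_state();print(s['position'],s['contact_force'],s['moment'])"
```

```text
clock: 7.8
position: [0.5513, -0.1515, 0.0799]
ee_rot: [-0.0, 0.994, -0.107, -0.0]
contact_force: [0.3, -0.1, -4.6]
width: 0.0251
gripper_force: 49.9
clock: 8.0
position: [0.5517, -0.1516, 0.0792]
ee_rot: [0.0, 0.994, -0.107, -0.0]
contact_force: [-0.5, -1.1, -3.4]
width: 0.0252
gripper_force: 49.9
[ 0.55174768 -0.15162822  0.07924865] [-0.51858095 -1.08338873 -3.43649614] [ 0.0298214  -0.00833631  0.00429417]
```

```bash
for i in 1 2 3 ; do :; done
python3 -m inch '[{"claw":-1,"travel":[0,0,-0.002],"turn":0},{"claw":-1,"travel":[0,0,-0.003],"turn":0},{"claw":-1,"travel":[0,0,-0.003],"turn":0}]'
python3 -c "
from h import *
s=get_state();print(s['position'],s['contact_force'],s['moment'])"
```

```text
clock: 8.3
position: [0.5517, -0.1516, 0.0787]
ee_rot: [0.0, 0.994, -0.107, 0.0]
contact_force: [0.0, 0.8, -4.5]
width: 0.0256
gripper_force: 49.9
[ 0.5517429  -0.15161968  0.07873945] [ 0.04748344  0.83823173 -4.45436199] [ 0.04624456 -0.02047131 -0.05468468]
```

```bash
python3 -m inch '[{"claw":-1,"travel":[0,0,-0.002],"turn":0},{"claw":-1,"travel":[0,0,-0.003],"turn":0},{"claw":-1,"travel":[0,0,-0.003],"turn":0}]'
python3 -c "
from h import *
s=get_state();print(s['position'],s['contact_force'],s['moment'])"
python3 -m inch '[{"claw":-1,"travel":[0,0,-0.001],"turn":0},{"claw":-1,"travel":[0,0,-0.002],"turn":0},{"claw":-1,"travel":[0,0,-0.002],"turn":0}]'
python3 -c "
from h import *
s=get_state();print(s['position'],s['contact_force'],s['moment'])"
```

```text
clock: 8.6
position: [0.5517, -0.1516, 0.0781]
ee_rot: [0.0, 0.994, -0.107, -0.0]
contact_force: [-0.2, 0.1, -4.1]
width: 0.0254
gripper_force: 49.9
[ 0.55169377 -0.15157255  0.07810409] [-0.2141316   0.11483394 -4.13971034] [-0.01542722  0.02284069  0.01164114]
clock: 8.9
position: [0.5518, -0.1515, 0.0778]
ee_rot: [-0.0, 0.994, -0.107, 0.0]
contact_force: [1.0, 0.3, -4.3]
width: 0.0255
gripper_force: 50.0
[ 0.55176074 -0.15151393  0.0777612 ] [ 1.03960622  0.34891357 -4.2765685 ] [ 0.06011445  0.00516319 -0.03931101]
```

```bash
python3 -m inch '[{"claw":-1,"travel":[0,0,-0.001],"turn":0},{"claw":-1,"travel":[0,0,-0.002],"turn":0},{"claw":-1,"travel":[0,0,-0.002],"turn":0}]'
python3 -c "
from h import *
s=get_state();print(s['position'],s['contact_force'],s['moment'])"
python3 -m inch '[{"claw":-1,"travel":[0,0,-0.001],"turn":0},{"claw":-1,"travel":[0,0,-0.002],"turn":0},{"claw":-1,"travel":[0,0,-0.002],"turn":0}]'
python3 -c "
from h import *
s=get_state();print(s['position'],s['contact_force'],s['moment'])"
```

```text
clock: 9.2
position: [0.5518, -0.1514, 0.0774]
ee_rot: [-0.0, 0.994, -0.108, 0.0]
contact_force: [0.4, 0.5, -2.6]
width: 0.0253
gripper_force: 50.1
[ 0.55181024 -0.15142687  0.07741703] [ 0.41835233  0.45765837 -2.55632201] [ 0.22441439 -0.006085   -0.01033392]
clock: 9.5
position: [0.5518, -0.1513, 0.0771]
ee_rot: [-0.0, 0.994, -0.108, 0.0]
contact_force: [0.4, 1.5, -1.2]
width: 0.0255
gripper_force: 50.3
[ 0.5518328  -0.15131295  0.07707473] [ 0.43281826  1.49213035 -1.2238048 ] [ 0.55916407  0.05910193 -0.11121198]
```

```bash
python3 -m inch '[{"claw":-1,"travel":[0,0.003,0],"turn":0},{"claw":-1,"travel":[0,0.006,0],"turn":0},{"claw":-1,"travel":[0,0.006,0],"turn":0}]'
python3 -c "
from h import *
s=get_state();print(s['position'],s['contact_force'],s['moment'])"
python3 -m inch '[{"claw":-1,"travel":[0,0,-0.001],"turn":0},{"claw":-1,"travel":[0,0,-0.002],"turn":0},{"claw":-1,"travel":[0,0,-0.002],"turn":0}]'
python3 -c "
from h import *
s=get_state();print(s['position'],s['contact_force'],s['moment'])"
```

```text
clock: 9.8
position: [0.5516, -0.1505, 0.0768]
ee_rot: [0.0, 0.994, -0.107, -0.0]
contact_force: [-0.0, 1.1, -3.8]
width: 0.0252
gripper_force: 50.0
[ 0.55163802 -0.15048808  0.07678716] [-0.03807246  1.10182949 -3.75500016] [ 0.18621155 -0.01175875 -0.05183739]
clock: 10.1
position: [0.5518, -0.1504, 0.0765]
ee_rot: [-0.0, 0.994, -0.107, 0.0]
contact_force: [0.4, 1.7, -2.6]
width: 0.0258
gripper_force: 50.2
[ 0.55175114 -0.15035696  0.07651174] [ 0.39452068  1.67910688 -2.5608334 ] [ 0.26738198 -0.00524887 -0.04004189]
```

```bash
python3 -m inch '[{"claw":-1,"travel":[0,0.002,0],"turn":0},{"claw":-1,"travel":[0,0.002,0],"turn":0},{"claw":-0.3,"travel":[0,0.002,0],"turn":0},{"claw":-0.2,"travel":[0,0.002,0],"turn":0},{"claw":-0.1,"travel":[0,0.002,0],"turn":0}]' 20
python3 -m inch '[{"claw":0.1,"travel":[0,0,0],"turn":0},{"claw":0.1,"travel":[0,0,0],"turn":0},{"claw":0.1,"travel":[0,0,0],"turn":0}]' 20
python3 - <<'E'
from m import *
s=get_state();print(s['position'],s['contact_force'],s['moment'])
im=snap("side","r1.png")
cv2.imwrite("pics/c4.png",cv2.resize(im[150:240,285:405],(800,600),interpolation=cv2.INTER_CUBIC))
for k in('pink','gold'):
    for b in blobs(im,(288,165,90,70),k): print(k,round(b[0],1),b[1].round(1),ray('side',*b[1],.0485)[:2].round(4),b[3])
E
```

```text
clock: 10.6
position: [0.5521, -0.1503, 0.077]
ee_rot: [0.0, 0.994, -0.107, 0.001]
contact_force: [-0.6, -0.1, 0.1]
width: 0.0384
gripper_force: 0.0
clock: 10.9
position: [0.5517, -0.15, 0.0766]
ee_rot: [0.0, 0.994, -0.107, 0.0]
contact_force: [-0.2, 0.7, -1.1]
width: 0.047
gripper_force: 0.0
[ 0.55174767 -0.15003447  0.07660784] [-0.19717628  0.72323329 -1.07866542] [0.06179437 0.04694116 0.01532702]
pink 37.6 [310.3 198.5] [ 0.6196 -0.1637] [ 2.8 13.6]
pink 22.8 [298.9 198.7] [ 0.6526 -0.1518] [2.5 9.7]
pink 26.9 [336.8 216.9] [ 0.5168 -0.1004] [5.  6.2]
gold 34.9 [362.6 165.6] [ 0.5099 -0.3936] [ 2.8 19. ]
gold 8.9 [350.  201.9] [ 0.4984 -0.1841] [2.5 3.8]
gold 6.6 [310.4 208. ] [ 0.6045 -0.1178] [3.3 2.2]
```

View pics/c4.png

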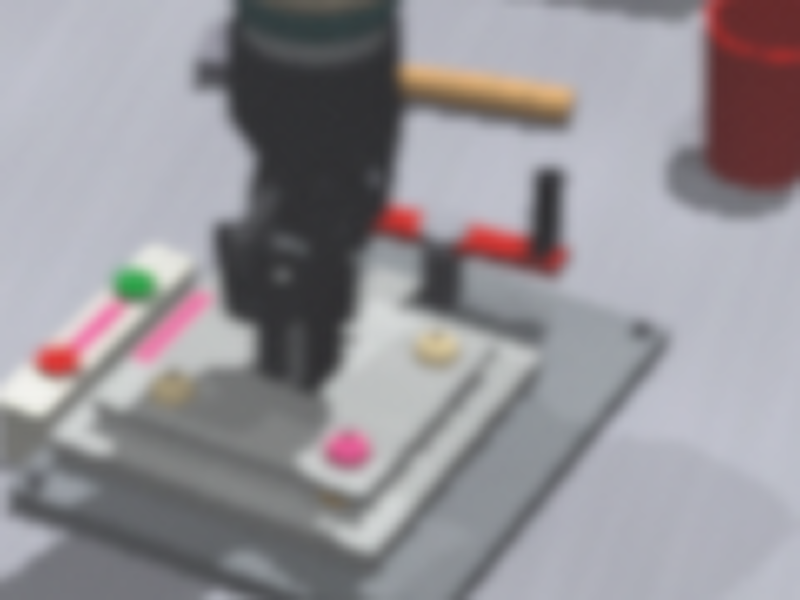

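The side view shows the carrier sitting flat on the deck, strip toward the pink mark, with the sweets at full-image (337,217) and (350,202), all lowered evenly by about 4.7 px. I'll retreat for an unobstructed check from above.

```bash
python3 -m inch '[{"claw":0.6,"travel":[0,0,0],"turn":0},{"claw":0.6,"travel":[0,0,0.1],"turn":0},{"claw":0.6,"travel":[0,0,0.3],"turn":0},{"claw":0.6,"travel":[0,0,0.5],"turn":0},{"claw":0.6,"travel":[0,0,0.7],"turn":0}]'
python3 -m inch '[{"claw":0.6,"travel":[-0.25,-0.1,0],"turn":0},{"claw":0.6,"travel":[-0.5,-0.2,0],"turn":0},{"claw":0.6,"travel":[-0.75,-0.3,0],"turn":0},{"claw":0.6,"travel":[-1,-0.35,0],"turn":0},{"claw":0.6,"travel":[-1,-0.4,0],"turn":0}]'
python3 - <<'E'
from m import *
s=get_state();print(s['position'],s['qpos'])
t=snap("top","q1.png");im=snap("side","q2.png")
c=lambda im,x,y,w,h:cv2.resize(im[y:y+h,x:x+w],(400,300),interpolation=cv2.INTER_CUBIC)
cv2.imwrite("pics/c5.png",cv2.resize(np.hstack([c(t,340,180,132,99),c(im,280,155,120,90)]),(800,300)))
for n,i,roi in(('top',t,(355,190,85,80)),('side',im,(288,165,90,70))):
  for k in('pink','gold'):
    for b in blobs(i,roi,k): print(n,k,round(b[0],1),b[1].round(1),ray(n,*b[1],.0485)[:2].round(4),b[3])
a=np.radians(-12.35);R=np.array([[np.cos(a),-np.sin(a)],[np.sin(a),np.cos(a)]])
for b in((45,-43),(-45,43),(45,43),(-45,-43)):
    w=R@(np.array(b)/1e3)+[.5521,-.1517];print(b,proj('top',[*w,.0485]).round(1),proj('side',[*w,.0485]).round(1))
print('hub',ray('top',443.7,246.8,.0565)[:2],'handle side',ray('side',367.2,176.2,.1)[:2])
E
```

```text
clock: 11.45
position: [0.5514, -0.1499, 0.2178]
ee_rot: [-0.0, 0.994, -0.107, -0.0]
contact_force: [1.3, 0.2, -0.3]
width: 0.0687
gripper_force: 0.0
clock: 11.95
position: [0.3468, -0.2286, 0.2163]
ee_rot: [-0.001, 0.994, -0.108, -0.002]
contact_force: [1.7, 0.5, 0.3]
width: 0.0681
gripper_force: 0.0
[ 0.34680128 -0.22861746  0.21625245] [-7.49535866e-01  5.93970206e-02  1.86810017e+00 -1.46138895e-03
  1.21775943e+00  1.03861102e+00]
top pink 47.7 [401.8 194.3] [ 0.654  -0.1691] [14.9  3.4]
top pink 53.3 [400.8 207.2] [ 0.6194 -0.1662] [22.4  2.7]
top pink 44.8 [415.7 220.1] [ 0.5863 -0.2033] [7.  7.5]
top pink 45.4 [374.8 245.8] [ 0.5168 -0.1   ] [7.2 7.2]
top gold 15.5 [381.6 212.6] [ 0.6036 -0.1171] [5.7 4.5]
top gold 14.8 [407.4 254.4] [ 0.4973 -0.1812] [5.9 4.1]
top gold 17.2 [419.8 258.2] [ 0.4887 -0.2117] [4.2 4.5]
side pink 18.8 [324.2 193.1] [ 0.5868 -0.2038] [4.2 5.2]
side pink 32.2 [310.2 198.5] [ 0.6199 -0.1635] [ 2.7 13.1]
side pink 19.6 [298.8 198.8] [ 0.6527 -0.1511] [2.3 9.7]
side pink 25.2 [336.7 217. ] [ 0.5168 -0.1   ] [4.8 6.2]
side gold 33.9 [362.8 165.6] [ 0.5095 -0.3938] [ 2.8 18.5]
side gold 8.3 [349.9 202. ] [ 0.4984 -0.1836] [2.5 3.8]
side gold 8.1 [310.3 207.8] [ 0.605  -0.1187] [2.5 3.5]
(45, -43) [415.7 219.9] [324.2 193.2]
(-45, 43) [374.8 245.6] [336.6 216.9]
(45, 43) [382.4 212. ] [310.3 207.7]
(-45, -43) [408.6 253.8] [349.8 201.9]
hub [ 0.51751331 -0.26972334] handle side [ 0.46611851 -0.2612802 ]
```

View pics/c5.png

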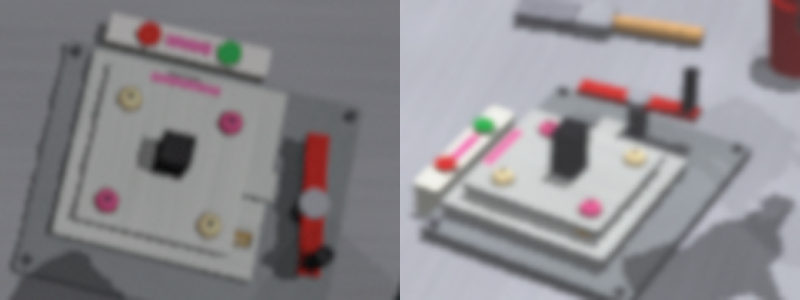

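The unobstructed views confirm the seating. The sweets at top (415.7,220.1), (374.8,245.8) and side (324.2,193.1), (336.7,217.0) match the fully-home prediction to about 0.2 px. The keeper hub is at world (0.5175,-0.2697) and the handle at (0.467,-0.2615), which makes it about 1.5 rad open. Next is the handle.

```bash
python3 -m inch '[{"claw":0.3,"travel":[0.2,-0.05,-0.05],"turn":0},{"claw":0.3,"travel":[0.4,-0.1,-0.15],"turn":0},{"claw":0.3,"travel":[0.6,-0.16,-0.25],"turn":0.015},{"claw":0.3,"travel":[0.6,-0.16,-0.35],"turn":0.015},{"claw":0.3,"travel":[0.6,-0.16,-0.35],"turn":0.015}]'
python3 -m inch '[{"claw":0.3,"travel":[0,0,0],"turn":0},{"claw":0.3,"travel":[0,0,0],"turn":0}]'
python3 -c "
from h import *
s=get_state();q=s['ee_rot'];print(s['position'],np.degrees(2*np.arctan2(q[2],q[1])),s['width'],s['qpos'][5])"
```

```text
clock: 12.55
position: [0.4718, -0.2603, 0.1432]
ee_rot: [-0.002, 0.997, -0.083, -0.003]
contact_force: [-0.5, 1.0, -0.4]
width: 0.0554
gripper_force: 0.0
clock: 12.75
position: [0.472, -0.2619, 0.1476]
ee_rot: [0.0, 0.996, -0.084, 0.001]
contact_force: [0.1, -0.1, 0.3]
width: 0.0556
gripper_force: 0.0
[ 0.47199954 -0.2618568   0.14757736] -9.62507773718323 0.05561877765921552 1.1033213164107483
```

```bash
python3 -m inch '[{"claw":0.3,"travel":[-0.025,0,-0.05],"turn":0},{"claw":0.3,"travel":[-0.025,0,-0.15],"turn":0},{"claw":0.3,"travel":[-0.025,0,-0.25],"turn":0},{"claw":0.3,"travel":[-0.025,0,-0.33],"turn":0},{"claw":0.3,"travel":[-0.025,0,-0.33],"turn":0}]'
python3 -m inch '[{"claw":0,"travel":[0,0,0],"turn":0},{"claw":-0.3,"travel":[0,0,0],"turn":0},{"claw":-0.4,"travel":[0,0,0],"turn":0},{"claw":-0.4,"travel":[0,0,0],"turn":0},{"claw":-0.4,"travel":[0,0,0],"turn":0}]' 20
python3 - <<'E'
from h import *
im=snap("side");s=get_state();print(s['position'],s['contact_force'])
cv2.imwrite("pics/c6.png",cv2.resize(im[130:235,290:430],(560,420),interpolation=cv2.INTER_CUBIC))
# arc waypoints for handle: from current angle to shut, in move units relative to the start
piv=np.array([.5175,-.2697]);a0=np.radians(170.6)
for k in range(0,90,10):
    a=a0+np.radians(k);print(k,((piv+.05*np.array([np.cos(a),np.sin(a)])-[.467,-.2615])/.2).round(3),round(k/180,3))
E
```

```text
clock: 13.25
position: [0.4647, -0.261, 0.079]
ee_rot: [-0.001, 0.996, -0.084, -0.002]
contact_force: [-0.6, -0.9, -0.3]
width: 0.0554
gripper_force: 0.0
clock: 13.75
position: [0.4669, -0.2621, 0.081]
ee_rot: [0.0, 0.996, -0.084, 0.0]
contact_force: [-0.5, 0.5, -0.1]
width: 0.0254
gripper_force: 0.0
[ 0.46685735 -0.26206742  0.08085028] [-0.77306899  0.68992702  0.32500909]
0 [ 0.006 -0.   ] 0.0
10 [ 0.003 -0.044] 0.056
20 [ 0.007 -0.087] 0.111
30 [ 0.018 -0.129] 0.167
40 [ 0.037 -0.168] 0.222
50 [ 0.063 -0.204] 0.278
60 [ 0.094 -0.234] 0.333
70 [ 0.13  -0.259] 0.389
80 [ 0.169 -0.277] 0.444
```

View pics/c6.png

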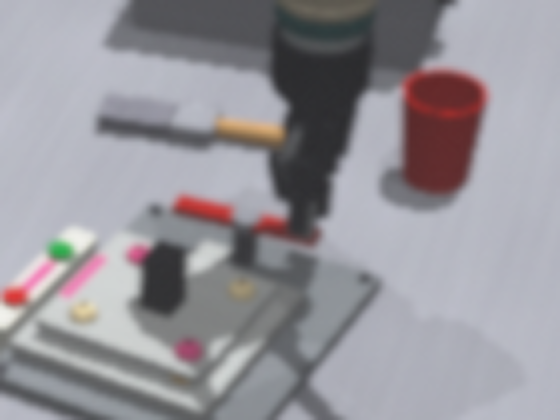

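The fingers straddle the handle at about (366,186) in the full side view, with no contact force. I'll swing it along the arc as a loose cage.

```bash
python3 -m inch '[{"claw":-0.4,"travel":[-0.001,-0.022,0],"turn":0.028},{"claw":-0.4,"travel":[-0.003,-0.044,0],"turn":0.056},{"claw":-0.4,"travel":[-0.001,-0.066,0],"turn":0.083},{"claw":-0.4,"travel":[0.001,-0.087,0],"turn":0.111},{"claw":-0.4,"travel":[0.006,-0.108,0],"turn":0.139}]'
python3 -m inch '[{"claw":-0.4,"travel":[0.006,-0.021,0],"turn":0.028},{"claw":-0.4,"travel":[0.015,-0.041,0],"turn":0.056},{"claw":-0.4,"travel":[0.025,-0.06,0],"turn":0.083},{"claw":-0.4,"travel":[0.037,-0.078,0],"turn":0.111},{"claw":-0.4,"travel":[0.051,-0.096,0],"turn":0.139}]'
python3 -c "
from h import *
s=get_state();print(s['position'],s['contact_force'],s['moment'])"
```

```text
clock: 14.3
position: [0.4679, -0.2831, 0.0805]
ee_rot: [-0.001, 0.991, 0.135, 0.0]
contact_force: [0.9, 1.3, -0.5]
width: 0.0259
gripper_force: 0.7
clock: 14.8
position: [0.4779, -0.3021, 0.0804]
ee_rot: [-0.001, 0.938, 0.347, -0.0]
contact_force: [-0.7, 1.0, 0.3]
width: 0.0257
gripper_force: 0.7
[ 0.47785162 -0.30211732  0.08036543] [-0.65063693  1.04644859  0.28352636] [0.23394456 0.05980749 0.02873571]
```

```bash
python3 -m inch '[{"claw":-0.4,"travel":[0.016,-0.016,0],"turn":0.028},{"claw":-0.4,"travel":[0.032,-0.03,0],"turn":0.056},{"claw":-0.4,"travel":[0.049,-0.044,0],"turn":0.083},{"claw":-0.4,"travel":[0.067,-0.055,0],"turn":0.111}]'
python3 -c "
from h import *
s=get_state();print(s['position'],s['contact_force'],s['moment'])"
python3 -m inch '[{"claw":-0.4,"travel":[0.019,-0.01,0],"turn":0.028},{"claw":-0.4,"travel":[0.039,-0.018,0],"turn":0.056},{"claw":-0.4,"travel":[0.058,-0.025,0],"turn":0.083}]'
python3 -c "
from h import *
s=get_state();print(s['position'],s['contact_force'],s['moment'])"
```

```text
clock: 15.2
position: [0.4911, -0.3131, 0.0803]
ee_rot: [-0.001, 0.863, 0.504, -0.0]
contact_force: [-1.3, 1.1, -0.7]
width: 0.0254
gripper_force: 0.6
[ 0.49108293 -0.3131247   0.08025567] [-1.25073098  1.05489774 -0.66216087] [ 0.26747554  0.10539498 -0.03054207]
clock: 15.5
position: [0.5026, -0.3181, 0.0802]
ee_rot: [-0.001, 0.791, 0.612, -0.0]
contact_force: [-1.7, 0.8, -0.6]
width: 0.026
gripper_force: 0.6
[ 0.50261034 -0.31810685  0.08022123] [-1.68803249  0.80926221 -0.58342072] [ 0.10266986  0.13345179 -0.02360693]
```

```bash
python3 -m inch '[{"claw":-0.4,"travel":[0.01,-0.002,0],"turn":0},{"claw":-0.4,"travel":[0.02,-0.004,0],"turn":0},{"claw":-0.4,"travel":[0.02,-0.004,0],"turn":0}]'
python3 -m inch '[{"claw":-0.4,"travel":[0.008,-0.002,0],"turn":0},{"claw":-0.4,"travel":[0.01,-0.002,0],"turn":0},{"claw":-0.4,"travel":[0.01,-0.002,0],"turn":0}]'
python3 -c "
from h import *
s=get_state();print(s['position'],s['contact_force'],s['moment'])"
```

```text
clock: 15.8
position: [0.5071, -0.3197, 0.0804]
ee_rot: [0.0, 0.792, 0.611, -0.0]
contact_force: [-1.8, -0.2, -0.3]
width: 0.0255
gripper_force: 0.4
clock: 16.1
position: [0.5091, -0.32, 0.0805]
ee_rot: [0.0, 0.792, 0.611, 0.0]
contact_force: [-1.8, -0.0, -0.5]
width: 0.0254
gripper_force: 0.6
[ 0.50911916 -0.32004471  0.08052254] [-1.77070163 -0.02093627 -0.4829786 ] [-0.08703742  0.22408309  0.0247572 ]
```

```bash
python3 -m inch '[{"claw":-0.4,"travel":[0.008,-0.002,0],"turn":0},{"claw":-0.4,"travel":[0.01,-0.002,0],"turn":0},{"claw":-0.4,"travel":[0.01,-0.002,0],"turn":0}]'
python3 -m inch '[{"claw":-0.4,"travel":[0.005,-0.001,0],"turn":0},{"claw":-0.4,"travel":[0.005,-0.001,0],"turn":0}]'
python3 -m inch '[{"claw":-0.4,"travel":[0.005,-0.001,0],"turn":0},{"claw":-0.4,"travel":[0.005,-0.001,0],"turn":0}]'
python3 -c "
from h import *
s=get_state();print(s['position'],s['contact_force'],s['moment'])"
```

```text
clock: 16.4
position: [0.5112, -0.3205, 0.0806]
ee_rot: [0.0, 0.792, 0.611, 0.0]
contact_force: [-1.9, -0.7, 0.2]
width: 0.0257
gripper_force: 0.7
clock: 16.6
position: [0.5113, -0.3204, 0.0805]
ee_rot: [-0.001, 0.791, 0.611, -0.001]
contact_force: [-5.0, -1.5, 1.3]
width: 0.0255
gripper_force: 2.1
clock: 16.8
position: [0.5114, -0.3205, 0.0805]
ee_rot: [-0.001, 0.791, 0.611, -0.001]
contact_force: [-7.1, -1.1, 3.3]
width: 0.0259
gripper_force: 3.2
[ 0.51137456 -0.32046255  0.08046987] [-7.12526167 -1.05610714  3.28078993] [-0.14644137  1.06689917  0.07318918]
```

It has reached the stop, exactly where the shut handle is predicted. I'll back off, lift away and check.

```bash
python3 -m inch '[{"claw":-0.4,"travel":[-0.025,0.005,0],"turn":0},{"claw":-0.2,"travel":[-0.025,0.005,0],"turn":0},{"claw":-0.1,"travel":[-0.025,0.005,0],"turn":0},{"claw":-0.1,"travel":[-0.025,0.005,0],"turn":0}]'
python3 -m inch '[{"claw":-0.1,"travel":[0,0,0.1],"turn":0},{"claw":-0.1,"travel":[0,0,0.3],"turn":0},{"claw":-0.1,"travel":[0,0,0.5],"turn":0},{"claw":-0.1,"travel":[0,0,0.7],"turn":0}]'
python3 -m inch '[{"claw":0,"travel":[-0.25,-0.1,0],"turn":0},{"claw":0,"travel":[-0.5,-0.2,0],"turn":0},{"claw":0,"travel":[-0.7,-0.3,0],"turn":0},{"claw":0,"travel":[-0.8,-0.4,0],"turn":0},{"claw":0,"travel":[-0.8,-0.4,0],"turn":0}]'
python3 - <<'E'
from m import *
t=snap("top","z1.png");im=snap("side","z2.png");s=get_state();print(s['position'],s['contact_force'])
c=lambda im,x,y,w,h:cv2.resize(im[y:y+h,x:x+w],(400,300),interpolation=cv2.INTER_CUBIC)
cv2.imwrite("pics/c7.png",np.hstack([c(t,340,180,132,99),c(im,280,155,120,90)]))
for n,i,roi in(('top',t,(355,200,120,80)),('side',im,(300,165,90,70))):
  for k in('pink','red'):
    for b in blobs(i,roi,k): print(n,k,round(b[0],1),b[1].round(1),ray(n,*b[1],.0565)[:2].round(4),b[3])
E
```

```text
clock: 17.2
position: [0.5088, -0.3199, 0.0807]
ee_rot: [0.001, 0.792, 0.611, 0.0]
contact_force: [-0.1, -0.7, -0.1]
width: 0.0386
gripper_force: 0.0
clock: 17.6
position: [0.5084, -0.3196, 0.2219]
ee_rot: [0.0, 0.792, 0.611, 0.0]
contact_force: [1.6, -0.5, 0.9]
width: 0.0383
gripper_force: 0.0
clock: 18.1
position: [0.3457, -0.4022, 0.2209]
ee_rot: [0.001, 0.793, 0.609, -0.001]
contact_force: [0.1, 0.4, 0.3]
width: 0.0426
gripper_force: 0.0
[ 0.34822426 -0.40015384  0.2206815 ] [0.59607112 0.50079296 0.74172143]
top pink 53.7 [400.8 207.2] [ 0.6169 -0.1647] [22.5  2.8]
top pink 44.6 [415.7 220.1] [ 0.5841 -0.2015] [7.  7.5]
top pink 45.4 [374.8 245.8] [ 0.515 -0.099] [7.2 7.2]
top red 139.0 [429.3 244.1] [ 0.5233 -0.2343] [20.3  8.3]
top red 107.4 [455.7 250.5] [ 0.5089 -0.299 ] [19.2  7.5]
side pink 18.6 [324.2 193.1] [ 0.5837 -0.1933] [4.  5.2]
side pink 32.5 [310.2 198.5] [ 0.6165 -0.153 ] [ 2.7 13.1]
side pink 8.0 [300.9 196.9] [ 0.6461 -0.1522] [2.2 4.8]
side pink 25.2 [336.7 217. ] [ 0.5143 -0.0903] [4.8 6. ]
side red 24.1 [356.2 179.2] [ 0.5081 -0.2976] [4.1 7.8]
side red 57.5 [346.4 190. ] [ 0.5225 -0.2303] [ 5.7 11.8]
```

View pics/c7.png

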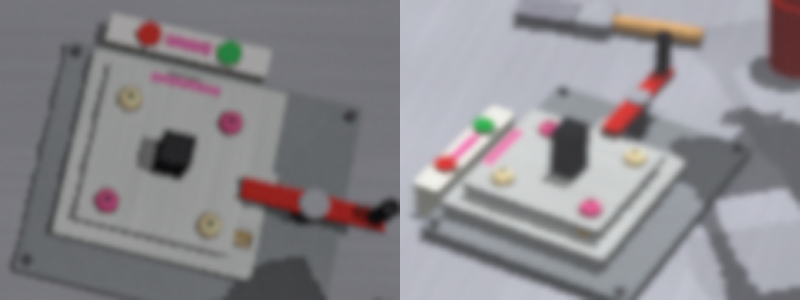

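The keeper lies over the tab, with its arm from top-view (429,244) to (456,250). Its direction is 77.5° against the station's +y at 77.65°, so it is shut. The carrier's sweets have not moved and the robot is clear.

```bash
python3 -c "
from rig import ticket
print(ticket.sign_off())"
```

```text
the job is handed in; nothing more can be done
None
```

The job is handed in: in the final pictures the carrier sits home on all three seats with the keeper shut over its tab and the robot clear, though sign-off returned no verdict.

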